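Ready the moisture analyser for the next sample

ROBOT

A 6-joint arm with a two-finger parallel gripper is mounted at the origin on the work surface. World frame = base frame: x ahead of the robot, y to its left, z up, the work surface at z = 0. Lengths are in m, angles in rad, forces in N, time in s.
With the tool pointing down it reaches from about 0.35 to 0.8 m from the base axis. Payload 7.3 kg.
Tool frame: the origin (TCP) lies between the finger pads; the fingertips stand 25 mm ahead of it and the grasp point (between the pads) lies 6 mm ahead of it (r.tip_extent is the distance from the TCP to the fingertips, in m); z points along the fingers, y is the line along which they close (so a half turn about z gives the same grasp; the last joint's range is limited). The gripper opens to 85 mm and grips with 20 to 120 N. Pads are 22 mm wide; open, the fingers measure 114 mm over their backs; the gripper's body (76 mm by 85 mm) begins 54 mm behind the grasp point. The pads swing forward as they close: fully open they stand 13 mm farther back than shut.
Start: joints at [-1.399, 0.342, 1.524, -0, 1.275, -0.146], TCP at [0.164, -0.499, 0.256] pointing down, gripper open.
Joint ranges: [-2.53, 2.53], [-0.77, 2.02], [0.04, 2.7], [-1, 4.14], [0.28, 2.66], [-3.11, 3.11]. Speed limits (rad/s): [2.57, 2.57, 3.14, 3.14, 3.14, 3.14].

INTERFACE

Orientations are given as a unit quaternion [x, y, z, w].
In Python, from workcell import r, command_gripper, optics gives the robot as it stands. The module is installed in compiled form; this text tells all that it offers. Calls block until the motion is done:
- r.reach(position, orientation): joint-space move of the TCP to a pose.
- r.move_straight(position, orientation=None, speed=0.15, max_force=None): straight line of the TCP; orientation=None keeps the orientation; speed is the mean speed in m/s. With max_force (N) it stops when the force on the tool has changed by that much, and returns True; else False.
- r.movej(angles): joint-space move.
- command_gripper(opening, force=None): finger opening in m; force is the grip in N (None keeps the last); returns when the fingers have stopped.
- r.hold(seconds).
- r.solve_ik(position, orientation): joint angles nearest the present ones, or None.
- r.read_state(): the state.
- optics.get_image(name): name is "side" or "top" or "wrist"; returns (picture, depth): 400x640x3 uint8, red, green, blue; 400x640 float32, m along the optical axis (not along the pixel's ray), 0 where there is no reading.
- optics.camera_model(name): a dict with "K" (3x3 intrinsics, pixels), "R" (3x3) and "t" (3): a world point X has camera coordinates R X + t; the wrist camera has in their place "tool_from_camera" (4x4, takes a point from camera to tool coordinates, whose origin is the TCP and whose axes are the flange's). Camera axes: x right, y down, z forward; pixel columns grow to the right and rows downward; lengths in m; the calibration is good to about 2 mm. A picture is of the moment at which its call begins: read the wrist's pose just before it. camera_model takes no time and is no camera call.
A pose or a line that the arm cannot do raises r.PlanningError and nothing moves.
- r.finish_job(): hands the job in; it is judged then, once.
The state is a dict: "time_s": time; "joint_positions": joint angles; "dq": joint speeds; "tau": joint torques, N m; "eef_pos": TCP position; "eef_rot": TCP orientation; "contact_force": force on the tool from outside, world axes, zero at the start; "torque": the same for the moment, N m; "grip_width": finger opening in m; "grip_force": force on a finger pad.
Only numpy, scipy, OpenCV 4.12 (cv2) and the standard library are available. Lean on these libraries where they do the work, as an engineer would, in place of code of your own. Each camera call takes 0.05 s, during which the arm holds its last target. There are 200 camera calls.

TASK

Get the moisture analyser ready for its next sample: first take the red jar off its hood and stand it upright on the floor of the blue basket, then push the hood up past its balance point so that it stays open by itself, and then set the empty sample pan down flat on the pan support in the middle of the chamber, inside the draught ring, with its grip towards the front of the analyser. Do not shove aside or knock over the other jars or the bottle.

Things in the scene. Friction and masses are not known exactly. Their poses are not given: they have to be found in the camera images.
- analyser: Moisture analyser, light grey, fixed; 330 mm long (x), 190 wide (y), 152 high with its hood shut. Origin: centre of its underside; x from front to back, z up. Front: low sloping console, at most 47 mm high, x -165 to -60 mm. Behind: chassis 80 mm high, its flat deck under the hood edged by a rim (front sill x -60 to -50 mm) up to z 90 mm
- pan_seat (a point): Centre of the top face of the dark round pan support (60 mm across) in the chamber, at analyser x +45, y 0, z 86 mm; axes as the analyser's. Open from above once the hood is up. Round it a steel draught ring (inner radius 62 mm, top at z 96 mm), with a gap about 57 mm wide at its front (-x) for the pan's neck; nothing else stands on the deck
- hood_hinge (a point): Middle of the hood's hinge line at the back of the analyser (analyser x = +140, y = 0, z = 100 mm); the line runs along the analyser's y; axes as the analyser's
- hood_lip (a point): Middle of the lower front edge of the dark lip on the hood's front: 222 mm in front of the hinge line, 6 mm below it when shut; turns with the hood. The lip is 90 mm wide, 10 thick, stands out 26 mm from the hood's front face. Shut, its underside is 94 mm above the bench and about 50 mm above the console: fingers fit under it from the front
- hood (a joint): Hood angle, rad: 0 shut, grows as the front swings up and back, stop at 1.75. A 190 x 170 x 60 mm shell, about 0.55 kg, flat top 152 mm above the bench when shut. Swings freely: let go below its balance point (about 1.3 rad) it falls shut; past it, it falls back gently onto the stop and stays
- red_jar: The jar to move: dark red, white label, cream-yellow cap. 52 mm across, 92 mm tall; the cap is 48 mm across and takes up the top 17 mm. About 0.18 kg. Stands upright on the hood's flat top at the start. Origin: centre of its underside, z up along the jar
- basket: Blue plastic basket, fixed to the bench, outer 220 (x) x 160 (y) x 50 mm high with a rim standing out 8 mm more, walls and floor 4 mm. Origin: centre of its underside; x along its long side, z up
- orange_jar: Bystander: same jar in orange, standing in the basket (origin: centre of its underside)
- rose_jar: Bystander: same jar in rose pink, standing in the basket (origin: centre of its underside)
- brown_jar: Bystander: same jar in dark brown, standing on the bench beside the sample pan (origin: centre of its underside)
- bottle: Bystander: white round bottle with red cap, 60 mm across, 150 mm tall, standing on the bench beside the sample pan (origin: centre of its underside)
- pan: Empty sample pan in its carrier, one rigid piece, about 0.07 kg, lying flat on the bench: round aluminium dish 10 mm high, flat underside 92 mm across, in a light grey carrier ring 104 mm across. A flat neck 14 mm wide runs from it to -x, ending in the upright grip. Origin: centre of the dish's underside; z up, x away from the grip
- pan_grip (a point): Middle of the part to hold of the pan's upright light grey grip: a fin 26 mm long (pan x), 10 mm thick (pan y), from 5 to 39 mm above the dish's underside. This point is 86 mm from the dish's centre towards pan -x and 30 mm above its underside; axes as the pan's
Mind the look-alikes: they are no part of the job. Of the things that look like the pan, the largest one is meant.

How it is judged:
By the outcome, as a careful person would: the job done as asked, in the order asked, and still so for the second after the job is handed in, with the robot touching nothing.
It also fails if it takes over 70 s, if anything falls off the work surface, if the arm or the gripper's body presses on something with over 40 N, if the wrist force passes 120 N, or if a joint passes its speed limit or range.

## Working session

There is one attempt and no reset: what is moved stays moved. The work goes in short steps, each a Python script; the robot and the scene stay as the last script left them, time stands still between calls to the robot, and variables do not carry over. Pictures are saved under pics/ and viewed, at most 10 in all, crops included, and the job is handed in when it is done.

```bash
mkdir -p pics && cat > h.py <<'E'
import numpy as np, cv2
from scipy.spatial.transform import Rotation as Ro
from workcell import r, command_gripper, optics
def cam(n):
    m=optics.camera_model(n)
    if n=="wrist":
        s=r.read_state(); T=np.eye(4); T[:3,:3]=Ro.from_quat(s["eef_rot"]).as_matrix(); T[:3,3]=s["eef_pos"]
        W=T@np.array(m["tool_from_camera"])
    else:
        W=np.eye(4); W[:3,:3]=np.array(m["R"]).T; W[:3,3]=-W[:3,:3]@np.array(m["t"])
    return np.array(m["K"]),W
def shot(n):
    K,W=cam(n); p,d=optics.get_image(n); return p,d,cloud(d,K,W),K,W
def cloud(d,K,W):
    v,u=np.mgrid[:d.shape[0],:d.shape[1]]
    P=np.stack([(u-K[0,2])/K[0,0]*d,(v-K[1,2])/K[1,1]*d,d],-1)@W[:3,:3].T+W[:3,3]
    P[d<=0]=np.nan; return P
def save(n,p): cv2.imwrite(f"pics/{n}.png",cv2.cvtColor(p,cv2.COLOR_RGB2BGR))
def tool(z,y):  # quat from tool z and y dirs
    z=np.array(z,float);z/=np.linalg.norm(z);y=np.array(y,float);y-=z*(y@z);y/=np.linalg.norm(y)
    return Ro.from_matrix(np.stack([np.cross(y,z),y,z],1)).as_quat()
E
python3 - <<'E'
from h import *
for n in("side","top"):
    p,d,P,K,W=shot(n); save(n,p); np.savez(f"{n}.npz",p=p,d=d,P=P,K=K,W=W); print(n,W.round(3).tolist(),K[0,0],np.nanmin(P.reshape(-1,3),0),np.nanmax(P.reshape(-1,3),0))
E
```

```text
side [[-0.988, -0.112, 0.109, 0.452], [-0.156, 0.683, -0.713, 0.66], [0.005, -0.721, -0.692, 0.788], [0.0, 0.0, 0.0, 1.0]] 362.4585769085287 [-0.99490607 -1.98706611 -0.76617592] [2.17555737 0.51051386 0.60087163]
top [[0.008, -0.986, 0.166, 0.345], [-1.0, -0.011, -0.017, -0.014], [0.019, -0.166, -0.986, 1.364], [0.0, 0.0, 0.0, 1.0]] 505.3034029365333 [ 0.03755209 -1.54813094 -0.77529271] [1.62493198 1.36122584 0.76083757]
```

View pics/top.png

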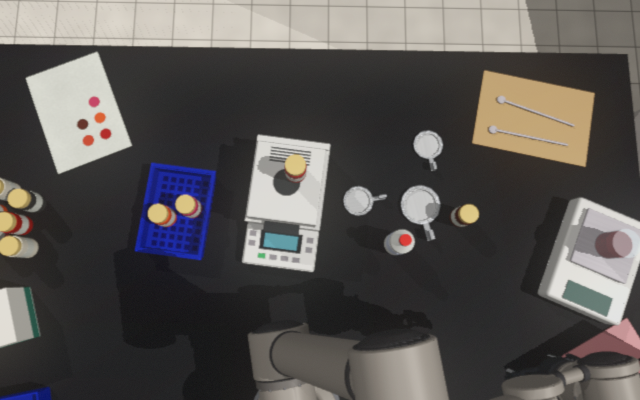

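View pics/side.png

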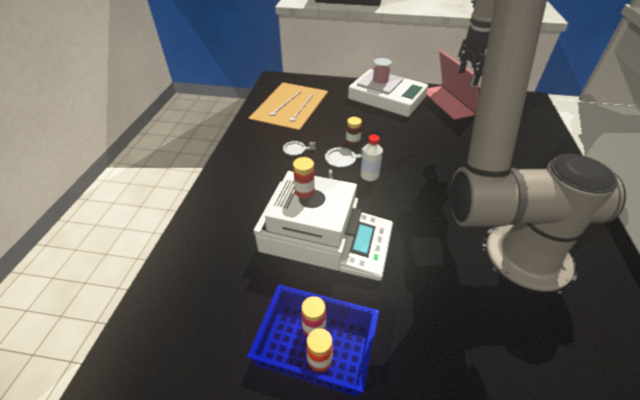

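Top view: the analyser is at (287,205) with its front toward the robot and the red jar on its hood at (295,165). The basket is at (177,210) with two jars at (161,214) and (187,205). The bottle is at (400,242) and the brown jar at (466,214). There are three pan-like things, at (420,205), (357,200) and (428,145). The one at (420,205) looks largest, and it lies beside the bottle and brown jar as described. I'll measure all three and confirm in a crop.

```bash
python3 - <<'E'
from h import *
T=np.load("top.npz");S=np.load("side.npz")
p,P=T["p"],T["P"]
c=cv2.resize(p[120:260,330:490],None,fx=5,fy=4.2857,interpolation=cv2.INTER_CUBIC) if 0 else cv2.resize(p[125:260,330:490],(710,600),interpolation=cv2.INTER_CUBIC)
save("pans",c)
def circ(Q): # centre/radius from xy
    c,rad=cv2.minEnclosingCircle(Q[:,:2].astype(np.float32)); return np.round(c,4),round(rad,4)
# pans in each view: bright unsaturated, z<0.025 in region
for n,D in(("top",T),("side",S)):
    P=D["P"];p=D["p"].astype(int)
    reg=(P[...,1]<-0.02)&(P[...,1]>-.5)&(P[...,0]>.35)&(P[...,0]<.85)
    m=(reg&(P[...,2]<.06)&(P[...,2]>-.01)&(p.min(-1)>90)).astype(np.uint8)
    k,l,st,ce=cv2.connectedComponentsWithStats(m)
    for i in range(1,k):
        if st[i,4]>60:
            Q=P[l==i]; print(n,"obj",ce[i].round(),st[i,4],Q.mean(0).round(3),circ(Q),np.percentile(Q[:,2],[5,50,95]).round(3))
    # caps: yellow
    hsv=cv2.cvtColor(D["p"],cv2.COLOR_RGB2HSV)
    m=((hsv[...,0]>18)&(hsv[...,0]<32)&(hsv[...,1]>80)&(hsv[...,2]>120)&(P[...,2]>.03)&(P[...,0]<.8)&(P[...,0]>.2)).astype(np.uint8)
    k,l,st,ce=cv2.connectedComponentsWithStats(m)
    for i in range(1,k):
        if st[i,4]>60:
            Q=P[l==i]; zt=np.percentile(Q[:,2],90); Q=Q[Q[:,2]>zt-.006]; print(n,"cap",ce[i].round(),st[i,4],zt.round(3),circ(Q),Q.mean(0).round(3))
    # analyser hood top
    m=((P[...,2]>.144)&(P[...,2]<.160)&(P[...,0]>.3)&(P[...,0]<.9)&(P[...,1]>-.1)&(P[...,1]<.3)).astype(np.uint8)
    k,l,st,ce=cv2.connectedComponentsWithStats(m);i=1+st[1:,4].argmax();Q=P[l==i]
    print(n,"hood",np.median(Q[:,2]),cv2.minAreaRect((Q[:,:2]*1000).astype(np.float32)))
    # basket blue
    m=(hsv[...,0]>105)&(hsv[...,0]<130)&(hsv[...,1]>150)&(P[...,2]>.042)&(P[...,2]<.06)&(P[...,0]>.3)&(P[...,0]<.9)&(P[...,1]<.6)
    Q=P[m];print(n,"basket",np.median(Q[:,2]),cv2.minAreaRect((Q[:,:2]*1000).astype(np.float32)))
    m=(P[...,2]>.14)&(P[...,2]<.16)&(P[...,1]<-.1)&(P[...,1]>-.4)&(P[...,0]>.4)&(P[...,0]<.8);Q=P[m];print(n,"bottle",len(Q),Q.mean(0))
E
```

```text
top obj [476. 133.] 99 [ 0.751 -0.494  0.003] (array([ 0.758 , -0.4957]), 0.0354) [-0.001  0.003  0.008]
top obj [428. 146.] 723 [ 0.712 -0.358  0.006] (array([ 0.7015, -0.3626]), 0.0592) [-0.001  0.005  0.014]
top obj [314. 236.] 542 [ 0.458 -0.041  0.028] (array([ 0.5434, -0.0428]), 0.18) [-0.002  0.035  0.046]
top obj [421. 207.] 1334 [ 0.541 -0.332  0.007] (array([ 0.5259, -0.3369]), 0.0773) [-0.001  0.006  0.016]
top obj [360. 200.] 762 [ 0.557 -0.165  0.005] (array([ 0.5638, -0.1792]), 0.0606) [-0.001  0.004  0.013]
top cap [295. 164.] 336 0.247 (array([0.6006, 0.0082]), 0.0239) [0.601 0.009 0.245]
top cap [ 19. 198.] 360 0.095 (array([0.5406, 0.7105]), 0.0255) [0.54  0.71  0.093]
top cap [185. 204.] 273 0.099 (array([0.5286, 0.2886]), 0.0238) [0.529 0.287 0.097]
top cap [157. 213.] 295 0.099 (array([0.505 , 0.3565]), 0.0242) [0.505 0.356 0.097]
top cap [468. 213.] 275 0.096 (array([ 0.5125, -0.4327]), 0.024) [ 0.512 -0.433  0.094]
top cap [  6. 221.] 251 0.095 (array([0.4814, 0.7365]), 0.0241) [0.481 0.733 0.093]
top cap [ 10. 246.] 348 0.095 (array([0.4216, 0.7194]), 0.0254) 
[... 920 characters left out ...]
531]), 0.0545) [-0.     0.038  0.044]
side cap [354. 122.] 127 0.094 (array([ 0.5171, -0.4346]), 0.0264) [ 0.517 -0.431  0.093]
side cap [303. 165.] 281 0.246 (array([0.6051, 0.0088]), 0.0253) [0.603 0.011 0.245]
side cap [313. 308.] 414 0.098 (array([0.5313, 0.2885]), 0.0238) [0.531 0.29  0.096]
side cap [319. 341.] 509 0.098 (array([0.5069, 0.3564]), 0.0238) [0.507 0.357 0.097]
side hood 0.15280398714337323 ((579.890869140625, 30.936355590820312), (173.0672607421875, 190.01702880859375), 83.22503662109375)
side basket 0.05174372376285452 ((520.1463623046875, 321.04364013671875), (173.33473205566406, 235.30841064453125), 83.1596450805664)
side bottle 72 [ 0.44265432 -0.25442672  0.14888613]
```

View pics/pans.png

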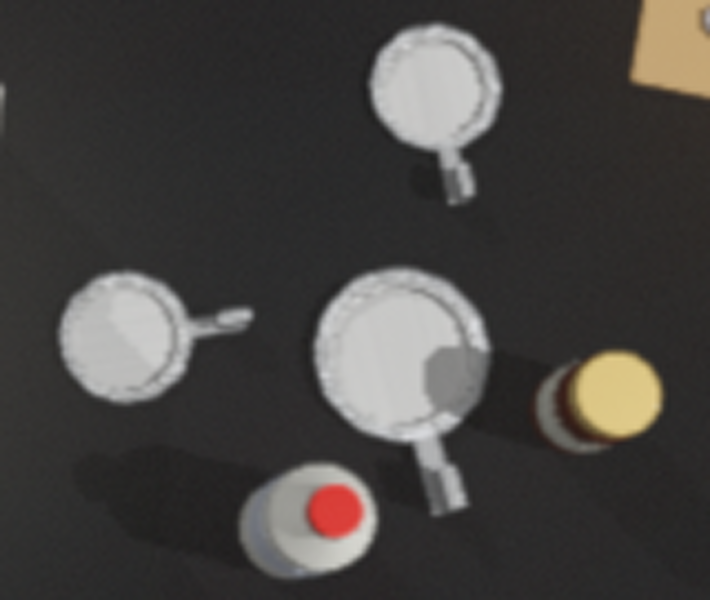

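The crop confirms it. The pan at (420,205) is about 104 mm across, the other two are about 80 mm, and only this one sits between the bottle and the brown jar. Its grip points toward the robot and slightly right, at about (431,235). Next I check reachability for the lift and the console height, then move the jar.

```bash
cat >> h.py <<'E'
yaw=np.radians(-6.9); AX=np.array([np.cos(yaw),np.sin(yaw),0]); AY=np.array([-np.sin(yaw),np.cos(yaw),0]); Z=np.array([0,0,1.])
A0=np.array([.5787,.0312,0])-.039*AX      # analyser origin
def an(x,y,z): return A0+x*AX+y*AY+z*Z
E
python3 - <<'E'
from h import *
P=np.load("top.npz")["P"]
for x in(-160,-140,-120,-100,-90,-80,-70):
    q=an(x/1000,.06,0); m=np.hypot(P[...,0]-q[0],P[...,1]-q[1])<.006; q2=an(x/1000,0,0); m2=np.hypot(P[...,0]-q2[0],P[...,1]-q2[1])<.006
    print(x,np.nanmedian(P[m][:,2]).round(4),np.nanmedian(P[m2][:,2]).round(4))
print(np.array(optics.camera_model("wrist")["tool_from_camera"]).round(3).tolist())
print(A0,an(.140,0,.1))
H=an(.14,0,.1)
def tip(th,rad=.205,dz=-.017): # point under lip, turned with hood
    return H+AX*(-rad*np.cos(th)-(-dz)*np.sin(th)*1)+Z*(rad*np.sin(th)+dz*np.cos(th))
for pitch in(0,10,20,30,40):
    a=np.radians(pitch); z=AX*np.cos(a)-Z*np.sin(a)
    for sy in(1,-1):
        print(pitch,sy,[r.solve_ik(list(tip(t)-z*r.tip_extent),list(tool(z,AY*sy))) is not None for t in(0,.3,.6,.9,1.2,1.4,1.55)])
E
```

```text
-160 0.032 0.0319
-140 0.0359 0.037
-120 0.0377 0.0392
-100 0.0425 0.0434
-90 0.0421 0.0436
-80 0.0448 0.1029
-70 0.0451 0.1051
[[0.0, -0.948, -0.319, 0.082], [1.0, 0.0, 0.0, -0.0], [0.0, -0.319, 0.948, -0.119], [0.0, 0.0, 0.0, 1.0]]
[0.53998246 0.03588534 0.        ] [0.67896849 0.01906618 0.1       ]
0 1 [True, True, True, True, True, True, True]
0 -1 [True, True, True, True, True, True, True]
10 1 [True, False, True, True, True, True, True]
10 -1 [True, False, True, True, True, True, True]
20 1 [True, True, True, True, True, True, True]
20 -1 [True, True, True, True, True, True, True]
30 1 [True, True, True, True, False, False, False]
30 -1 [True, True, True, True, False, False, False]
40 1 [True, True, False, False, False, False, False]
40 -1 [True, True, False, False, False, False, False]
```

```bash
python3 - <<'E'
from h import *
q=tool(-Z,AY); q2=tool(-Z,-AY)
G=np.array([.602,.009,.154+.056+.006])
J=r.read_state()["joint_positions"]
for Q in(q,q2):
    s=r.solve_ik(list(G+.08*Z),list(Q)); print(None if s is None else np.round(s,2))
B=np.array([.5197,.3218,0])+.062*AX+.022*AY; print(B)
for Q in(q,q2):
    s=r.solve_ik(list(B+.2*Z),list(Q)); print(None if s is None else np.round(s,2))
E
```

```text
[-0.11  0.46  1.23 -0.    1.45 -1.56]
[-0.11  0.46  1.23 -0.    1.45  1.58]
[0.58389397 0.33619218 0.        ]
[ 0.41  0.66  1.14 -0.    1.34 -1.04]
[ 0.41  0.66  1.14 -0.    1.34  2.1 ]
```

```bash
python3 - <<'E'
from h import *
q=list(tool(-Z,AY))
G=np.array([.602,.009,.216]); B=np.array([.5839,.3362,0])
command_gripper(.085,40)
r.reach(list(G+.14*Z),q)
print(r.move_straight(list(G),None,.15,15))
command_gripper(.0,50)
s=r.read_state();print(s["grip_width"],s["grip_force"],s["time_s"])
r.move_straight(list(G+.07*Z),None,.12)
U=B+Z*(.29); 
r.move_straight(list(U),None,.2)
s=r.read_state();print(s["grip_width"],s["eef_pos"],s["time_s"])
D=B+Z*(.004+.056+.006)
r.move_straight(list(D+.03*Z),None,.15,15)
print("touch",r.move_straight(list(D-.006*Z),None,.03,4), r.read_state()["eef_pos"], r.read_state()["contact_force"])
E
```

```text
False
0.05031814322125139 52.59687550133094 4.2333
0.050453612296056556 [0.5842202  0.33523968 0.2901207 ] 6.7583
touch True [0.5837028  0.33610415 0.06917095] [-0.62087009 -0.65306295  3.80075966]
```

```bash
python3 - <<'E'
from h import *
p=np.array(r.read_state()["eef_pos"])
command_gripper(.066)
r.move_straight(list(p+.16*Z),None,.15)
z=AX; y=-AY; q=list(tool(z,y))
# staging in front of lip, then under
H=an(.14,0,.1)
S=H-AX*(.205+.09)-Z*.021-z*r.tip_extent
command_gripper(0.0,60)
r.reach(list(S+np.array([-0.02,0,.2])),q)
pic,d,P,K,W=shot("side"); save("s2",pic)
hsv=cv2.cvtColor(pic,cv2.COLOR_RGB2HSV)
m=((hsv[...,0]>18)&(hsv[...,0]<32)&(hsv[...,1]>80)&(hsv[...,2]>120)&(P[...,2]>.03)&(P[...,0]<.8)&(P[...,0]>.2)).astype(np.uint8)
k,l,st,ce=cv2.connectedComponentsWithStats(m)
for i in range(1,k):
    if st[i,4]>60: print(ce[i].round(),st[i,4],np.nanmean(P[l==i],0).round(3),np.nanpercentile(P[l==i][:,2],90))
print(r.read_state()["time_s"],r.read_state()["eef_pos"],r.read_state()["joint_positions"])
for k in np.linspace(0,1,5): print(r.solve_ik(list(S+(1-k)*.2*Z),q) is not None)
E
```

```text
Traceback (most recent call last):
workcell.PlanningError: the arm cannot take that pose within its joint ranges
```

```bash
python3 - <<'E'
from h import *
H=an(.14,0,.1); print(r.read_state()["joint_positions"])
for pitch in(0,10,15,20,25,30):
    a=np.radians(pitch); z=AX*np.cos(a)-Z*np.sin(a); q=list(tool(z,-AY))
    f=lambda rad,h:r.solve_ik(list(H-AX*rad+Z*h-z*r.tip_extent),q)
    for h in(-.025,0,.05,.1,.15,.2):
        print(pitch,h,[ '-' if (s:=f(rad,h)) is None else (round(s[3],1),round(s[4],1),round(s[5],1)) for rad in(.30,.27,.24,.205,.15,.1,.04)])
E
```

```text
[ 4.08769155e-01  6.43718324e-01  1.09720388e+00 -1.14113928e-05
  1.40361336e+00 -1.04158946e+00]
0 -0.025 ['-', '-', '-', (np.float64(3.4), np.float64(2.5), np.float64(-1.4)), (np.float64(3.3), np.float64(2.2), np.float64(-1.5)), (np.float64(3.2), np.float64(2.0), np.float64(-1.5)), (np.float64(3.2), np.float64(1.8), np.float64(-1.6))]
0 0 ['-', '-', '-', (np.float64(3.4), np.float64(2.5), np.float64(-1.4)), (np.float64(3.3), np.float64(2.2), np.float64(-1.5)), (np.float64(3.2), np.float64(2.0), np.float64(-1.5)), (np.float64(3.2), np.float64(1.8), np.float64(-1.6))]
0 0.05 ['-', '-', '-', '-', (np.float64(3.3), np.float64(2.1), np.float64(-1.5)), (np.float64(3.2), np.float64(1.9), np.float64(-1.5)), (np.float64(3.2), np.float64(1.7), np.float64(-1.6))]
0 0.1 ['-', '-', '-', '-', (np.float64(3.3), np.float64(1.9), np.float64(-1.5)), (np.float64(3.2), np.float64(1.7), np.float64(-1.6)), (np.float64(3.2), np.float64(1.5), np.float64(-1.6))]
0 0.15 ['-', '-', '-', '-', (np.float64(3.3), np.float64(1.7), np.float64(-1.6)), (np.float64(3.2), np.float64(1.5), np.float64(-1.6)), (np.float
[... 7110 characters left out ...]
float64(3.4), np.float64(0.7), np.float64(-1.7)), (np.float64(3.3), np.float64(0.7), np.float64(-1.7)), (np.float64(3.3), np.float64(0.6), np.float64(-1.7)), (np.float64(3.3), np.float64(0.6), np.float64(-1.7)), (np.float64(3.3), np.float64(0.5), np.float64(-1.7)), (np.float64(3.3), np.float64(0.4), np.float64(-1.7))]
30 0.15 [(np.float64(3.7), np.float64(0.4), np.float64(-2.0)), (np.float64(3.6), np.float64(0.4), np.float64(-1.9)), (np.float64(3.5), np.float64(0.4), np.float64(-1.8)), (np.float64(3.4), np.float64(0.4), np.float64(-1.8)), (np.float64(3.4), np.float64(0.4), np.float64(-1.7)), (np.float64(3.4), np.float64(0.3), np.float64(-1.7)), '-']
30 0.2 ['-', '-', '-', '-', '-', '-', '-']
```

```bash
python3 - <<'E'
from h import *
H=an(.14,0,.1)
for sy in(-1,1):
  for pitch in(35,40,45,50,55,60,65):
    a=np.radians(pitch); z=AX*np.cos(a)-Z*np.sin(a); q=list(tool(z,sy*AY))
    f=lambda rad,h:r.solve_ik(list(H-AX*rad+Z*h-z*r.tip_extent),q)
    print(sy,pitch,[(h,''.join('-' if (s:=f(rad,h)) is None else ('f' if s[3]>1.5 else 'o') for rad in(.27,.25,.24,.22,.205,.15,.1,.04))) for h in(-.04,-.025,0,.05,.1,.15,.2)])
E
```

```text
-1 35 [(-0.04, '--ffffff'), (-0.025, '--ffffff'), (0, '--ffffff'), (0.05, 'ffffffff'), (0.1, 'fffffff-'), (0.15, '--------'), (0.2, '--------')]
-1 40 [(-0.04, '-fffffff'), (-0.025, '-fffffff'), (0, 'ffffffff'), (0.05, 'fffffff-'), (0.1, '--------'), (0.15, '--------'), (0.2, '--------')]
-1 45 [(-0.04, 'ffffffff'), (-0.025, 'fffffff-'), (0, 'fffffff-'), (0.05, 'f-------'), (0.1, '--------'), (0.15, '--------'), (0.2, 'oooooooo')]
-1 50 [(-0.04, 'ffffff--'), (-0.025, 'ffffff--'), (0, 'ffff----'), (0.05, '--------'), (0.1, '--------'), (0.15, 'oooooooo'), (0.2, 'oooooooo')]
-1 55 [(-0.04, 'fff-----'), (-0.025, 'f-------'), (0, '--------'), (0.05, '--------'), (0.1, 'oooooooo'), (0.15, 'oooooooo'), (0.2, 'oooooooo')]
-1 60 [(-0.04, '--------'), (-0.025, '--------'), (0, '--------'), (0.05, '-----ooo'), (0.1, 'oooooooo'), (0.15, 'oooooooo'), (0.2, 'oooooooo')]
-1 65 [(-0.04, '-------o'), (-0.025, '------oo'), (0, '-----ooo'), (0.05, 'oooooooo'), (0.1, 'oooooooo'), (0.15, 'oooooooo'), (0.2, 'oooooooo')]
1 35 [(-0.04, '--ffffff'), (-0.025, '--ffffff'), (0, '--ffffff'), (0.05, 'ffffffff'),
[... 222 characters left out ...]
ffff'), (-0.025, 'fffffff-'), (0, 'fffffff-'), (0.05, 'f-------'), (0.1, '--------'), (0.15, '--------'), (0.2, 'oooooooo')]
1 50 [(-0.04, 'ffffff--'), (-0.025, 'ffffff--'), (0, 'ffff----'), (0.05, '--------'), (0.1, '--------'), (0.15, 'oooooooo'), (0.2, 'oooooooo')]
1 55 [(-0.04, 'fff-----'), (-0.025, 'f-------'), (0, '--------'), (0.05, '--------'), (0.1, 'oooooooo'), (0.15, 'oooooooo'), (0.2, 'oooooooo')]
1 60 [(-0.04, '--------'), (-0.025, '--------'), (0, '--------'), (0.05, '-----ooo'), (0.1, 'oooooooo'), (0.15, 'oooooooo'), (0.2, 'oooooooo')]
1 65 [(-0.04, '-------o'), (-0.025, '------oo'), (0, '-----ooo'), (0.05, 'oooooooo'), (0.1, 'oooooooo'), (0.15, 'oooooooo'), (0.2, 'oooooooo')]
```

```bash
cat > lift.py <<'E'
from h import *
H=an(.14,0,.1)
def pose(rad,h,p):
    a=np.radians(p); z=AX*np.cos(a)-Z*np.sin(a)
    return list(H-AX*rad+Z*h-z*r.tip_extent),list(tool(z,-AY))
def lift(th):
    p=max(45-23*th,12); a=np.radians(p); phi=a-th
    rc=.206; dz=-.006-(.016*np.tan(phi) if phi>0 else 0)
    cx=-rc*np.cos(th)+dz*np.sin(th)*-1*-1; cz=rc*np.sin(th)+dz*np.cos(th)   # rotate (-rc,dz): x'=-rc c + dz s, z'=rc s + dz c
    cx-=.011*np.sin(a); cz-=.011*np.cos(a)
    return pose(-cx,cz,p)
down=[(.30,.2,20),(.29,.15,25),(.27,.1,30),(.27,.05,35),(.265,0,40),(.26,-.041,45),(.213,-.041,45)]
ths=np.append(np.arange(0,1.45,.15),1.5)
E
python3 - <<'E'
from lift import *
for d in down: print(d,r.solve_ik(*pose(*d)) is not None)
for t in ths: print(t.round(2),(np.array(lift(t)[0])-H).round(3),r.solve_ik(*lift(t)) is not None)
print(r.solve_ik([.42,.05,.42],list(tool(-Z,AY))),r.solve_ik(*pose(*down[0])),r.read_state()["time_s"])
pic,d,P,K,W=shot("side"); save("s2",pic)
E
```

```text
(0.3, 0.2, 20) True
(0.29, 0.15, 25) True
(0.27, 0.1, 30) True
(0.27, 0.05, 35) True
(0.265, 0, 40) True
(0.26, -0.041, 45) True
(0.213, -0.041, 45) True
0.0 [-0.23   0.028 -0.012] True
0.15 [-0.23   0.028  0.023] True
0.3 [-0.225  0.027  0.056] True
0.45 [-0.214  0.026  0.087] True
0.6 [-0.199  0.024  0.115] True
0.75 [-0.181  0.022  0.138] True
0.9 [-0.159  0.019  0.158] True
1.05 [-0.134  0.016  0.174] True
1.2 [-0.107  0.013  0.187] True
1.35 [-0.077  0.009  0.195] True
1.5 [-0.047  0.006  0.199] True
[-6.31362744e-02  6.73484914e-02  1.43244400e+00 -4.44089210e-16
  1.64180017e+00 -1.51350488e+00] [ 0.14832131 -0.25902012  2.63105209  3.68538575  0.50322835 -1.96395894] 11.2083
```

View pics/s2.png

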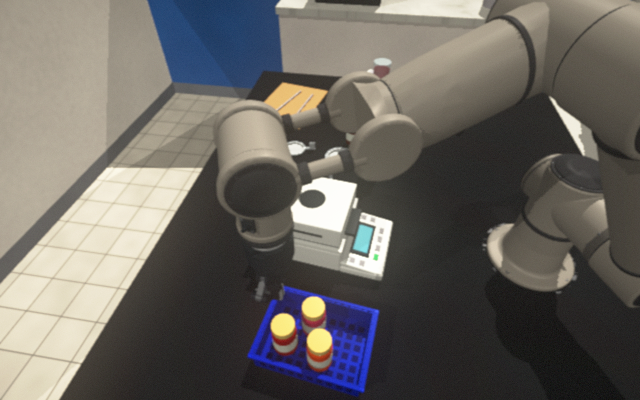

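The side view shows the red jar standing upright in the basket at (283,335). Its neighbours at (313,308) and (319,341) haven't moved. Next is the hood.

```bash
python3 - <<'E'
from lift import *
command_gripper(0.0,60)
r.reach([.42,.05,.42],list(tool(-Z,AY)))
r.reach(*pose(*down[0]))
print(r.read_state()["time_s"])
for d in down[1:-1]: r.move_straight(*pose(*d),.2)
print("enter",r.move_straight(*pose(*down[-1]),.08,10),r.read_state()["contact_force"],r.read_state()["time_s"])
for t in ths:
    s=r.move_straight(*lift(t),.15,30); st=r.read_state(); print(round(t,2),s,np.round(st["contact_force"],1))
    if s: break
print(st["time_s"],(np.array(st["eef_pos"])-H).round(3))
E
```

```text
15.975
enter False [ 0.15768018 -0.78945884  0.02881122] 18.6583
0.0 False [-1.8  0.4 -1.8]
0.15 False [-3.3  0.3 -2.5]
0.3 False [ 0.7 -0.6 -2.7]
0.45 False [-0.8  0.2 -2.1]
0.6 False [ 0.1 -0.  -2.9]
0.75 False [-2.2  0.5 -0.4]
0.9 False [-1.7  1.4 -0.6]
1.05 False [-0.9  1.   0.7]
1.2 False [-1.  -0.1 -1.2]
1.35 False [-0.3 -1.   0.4]
1.5 False [ 0.1  0.2 -0.4]
22.5083 [-0.048  0.006  0.199]
```

```bash
python3 - <<'E'
from lift import *
r.move_straight(*pose(.2,.2,12),.2)
r.reach([.42,0,.42],list(tool(-Z,AY)))
q=list(tool(-Z,[-.2,.98,0]))
for i,p in enumerate(([.44,-.34,.32],[.48,-.31,.32])):
    r.reach(p,q); r.hold(.3)
    p_,d,P,K,W=shot("wrist"); np.savez(f"w{i}.npz",p=p_,d=d,P=P,K=K,W=W)
    if i==0: wp=p_
pic,d,P,K,W=shot("side"); np.savez("s3.npz",p=pic,P=P)
save("s3",np.hstack([cv2.resize(pic[100:300,150:450],(400,267)),cv2.resize(wp,(400,267))]))
print(r.read_state()["time_s"])
for i in(0,1):
    D=np.load(f"w{i}.npz");P=D["P"];p=D["p"].astype(int)
    m=((P[...,2]<.05)&(P[...,2]>.004)&(P[...,1]>-.41)&(P[...,1]<-.25)&(P[...,0]>.4)&(P[...,0]<.62)).astype(np.uint8)
    k,l,st,ce=cv2.connectedComponentsWithStats(m)
    for j in range(1,k):
        if st[j,4]>300:
            Q=P[l==j]; print(i,ce[j].round(),st[j,4],Q.min(0).round(3),Q.max(0).round(3))
            F=Q[Q[:,2]>.028]; 
            if len(F)>20: print(" fin",len(F),F.mean(0).round(4),cv2.minAreaRect((F[:,:2]*1000).astype(np.float32)))
E
```

```text
28.7333
0 [367. 149.] 376 [ 0.41  -0.29   0.004] [ 0.454 -0.251  0.05 ]
 fin 183 [ 0.4233 -0.2789  0.04  ] ((426.7722473144531, -276.3548278808594), (17.95548439025879, 54.89333724975586), 52.844425201416016)
0 [302. 219.] 3538 [ 0.449 -0.382  0.004] [ 0.597 -0.276  0.042]
 fin 209 [ 0.4616 -0.3505  0.0392] ((462.6944580078125, -350.4219970703125), (25.73967933654785, 9.947468757629395), 14.241204261779785)
1 [287. 190.] 4234 [ 0.449 -0.382  0.004] [ 0.599 -0.276  0.042]
 fin 229 [ 0.4622 -0.3501  0.0392] ((462.5570983886719, -350.3945617675781), (25.017486572265625, 10.231057167053223), 13.840285301208496)
```

View pics/s3.png

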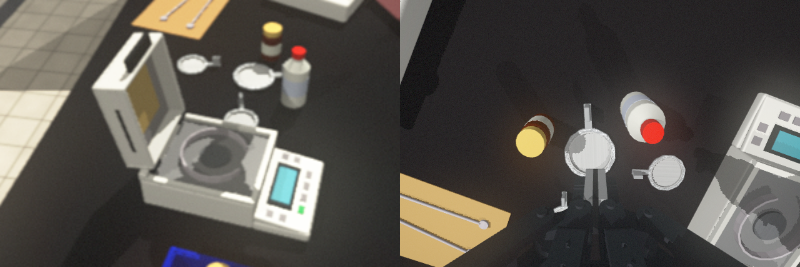

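The hood stands open by itself (left half: hood about (130,100), ring and support at (215,155)). The right half shows the pan with its grip at (588,115), between the jar (532,140) and the bottle (645,118). Both wrist views agree on the fin: (0.4626, -0.3504), yaw 14°. Now I fit the draught ring and support.

```bash
python3 - <<'E'
from h import *
from scipy.optimize import least_squares
n=an(.045,0,.086); print("nominal",n)
p,d,P1,K,W=shot("top")
for nm,P in(("side",np.load("s3.npz")["P"]),("top",P1),("w0",np.load("w0.npz")["P"]),("w1",np.load("w1.npz")["P"])):
    R=np.hypot(P[...,0]-n[0],P[...,1]-n[1])
    m=(R<.02); Q=P[(R>.052)&(R<.08)&(P[...,2]>.0935)&(P[...,2]<.1)]
    s=P[(R<.045)&(P[...,2]>.0835)&(P[...,2]<.089)]
    print(nm,"seat z",np.nanmedian(P[m][:,2]) if m.any() else None, len(Q))
    if len(Q)>30:
        f=least_squares(lambda v:np.hypot(Q[:,0]-v[0],Q[:,1]-v[1])-v[2],[n[0],n[1],.064],loss="soft_l1",f_scale=.002); print("  ring",f.x.round(4),np.median(Q[:,2]).round(4))
    if len(s)>30: print("  support",np.round(cv2.minEnclosingCircle(s[:,:2].astype(np.float32))[0],4),cv2.minEnclosingCircle(s[:,:2].astype(np.float32))[1],len(s))
E
```

```text
nominal [0.58465654 0.03047918 0.086     ]
side seat z 0.08686450769373133 231
  ring [0.5849 0.0308 0.0641] 0.0964
  support [0.5846 0.0312] 0.044372692704200745 337
top seat z 0.08655585633343066 166
  ring [0.5823 0.0307 0.0643] 0.0963
  support [0.5835 0.0304] 0.044533997774124146 408
w0 seat z 0.08718957353966489 1126
  ring [0.5813 0.0289 0.0642] 0.0967
  support [0.5842 0.0302] 0.04431917890906334 1809
w1 seat z 0.08721922174904018 1248
  ring [0.5816 0.0289 0.0641] 0.0967
  support [0.5848 0.0312] 0.04423609748482704 1989
```

```bash
python3 - <<'E'
from h import *
a=np.radians(14.2); v=[-np.sin(a),np.cos(a),0]
q=list(tool(-Z,v)); F=np.array([.4626,-.3504,.037])
command_gripper(.045,60)
r.reach(list(F+.16*Z),q)
print(r.move_straight(list(F),None,.12,8))
command_gripper(0,80)
s=r.read_state();print(s["grip_width"],s["grip_force"],s["time_s"],s["eef_pos"])
r.move_straight(list(F+.03*Z),None,.06)
r.move_straight(list(F+.19*Z),None,.15)
S=np.array([.5833,.0303,.0868])-.086*AX
r.move_straight(list(S+.14*Z),list(tool(-Z,AY)),.2)
r.move_straight(list(S+.085*Z),None,.12); r.hold(.3)
s=r.read_state();print(s["grip_width"],s["time_s"],s["eef_pos"])
p,d,P,K,W=shot("side"); np.savez("s4.npz",p=p,P=P)
p2,d2,P2,K2,W2=shot("wrist"); np.savez("w4.npz",p=p2,P=P2)
save("s4",np.hstack([cv2.resize(p[130:280,230:430],(400,300)),cv2.resize(p2,(400,300))]))
c=np.array([.5833,.0303])
for P in(P,P2):
    m=(np.hypot(P[...,0]-c[0],P[...,1]-c[1])<.065)&(P[...,2]>.115)&(P[...,2]<.17); Q=P[m]
    print(len(Q),cv2.minEnclosingCircle(Q[:,:2].astype(np.float32)),np.linalg.lstsq(np.c_[Q[:,:2]-c,np.ones(len(Q))],Q[:,2],rcond=None)[0].round(4))
E
```

```text
False
0.008726418221343043 78.06057572364807 31.7667 [ 0.46272268 -0.3505509   0.03750939]
0.008599115122896519 36.6583 [0.49821095 0.04060183 0.172392  ]
1065 ((0.5788739919662476, 0.030944235622882843), 0.06057911738753319) [-0.0125  0.0139  0.1414]
1806 ((0.5744544267654419, 0.031467460095882416), 0.0463632196187973) [-0.1636  0.0206  0.1356]
```

View pics/s4.png

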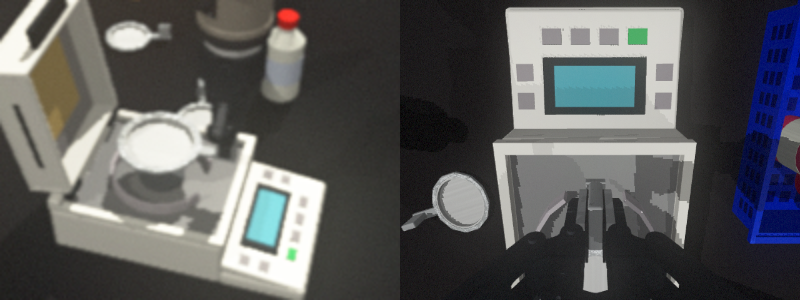

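The pan hangs level, centred over the ring with its grip toward the front. I'll lower it now.

```bash
python3 - <<'E'
from h import *
P=np.load("s4.npz")["P"]; c=np.array([.5833,.0303])
Q=P[(np.hypot(P[...,0]-c[0],P[...,1]-c[1])<.062)&(P[...,2]>.125)&(P[...,2]<.16)]; L=(Q-[*c,0])@np.stack([AX,AY],1)
print("x max",np.percentile(L[:,0],99.5).round(4),"y",np.percentile(L[:,1],[.5,99.5]).round(4))
S=np.array([.5833,.0303,.0868])-.086*AX
r.move_straight(list(S+.048*Z),None,.08,5)
print(r.move_straight(list(S+.028*Z),None,.025,3)); s=r.read_state();print(s["eef_pos"],s["contact_force"])
E
```

```text
x max 0.0535 y [-0.05    0.0525]
True
[0.49792579 0.04063981 0.12334271] [-1.96550639 -0.81321627  6.09914348]
```

```bash
python3 - <<'E'
from h import *
p=np.array(r.read_state()["eef_pos"])
command_gripper(.03)
r.move_straight(list(p+.13*Z),None,.12)
r.reach([.42,-.1,.40],list(tool(-Z,AY))); r.hold(.3)
c=np.array([.5833,.0303])
ps=[]
for n in("side","top"):
    pic,d,P,K,W=shot(n); ps.append(pic)
    L=(P-[*c,0])@np.stack([AX,AY,Z],2-1); R=np.hypot(L[...,0],L[...,1])
    m=(R<.0455)&(L[...,2]>.08)&(L[...,2]<.11); Q=L[m]; Q=Q[np.hypot(Q[:,0],Q[:,1])<.036]
    k=np.linalg.lstsq(np.c_[Q[:,:2],np.ones(len(Q))],Q[:,2],rcond=None)[0]; print(n,"tilt/height",k.round(4))
    F=L[(L[...,2]>.115)&(L[...,2]<.135)&(abs(L[...,0]+.086)<.03)&(abs(L[...,1])<.03)]; print("  fin",len(F),F.mean(0).round(4),F[:,2].max().round(4))
save("s5",np.hstack([cv2.resize(ps[0][120:270,220:420],(400,300)),cv2.resize(ps[1][120:270,130:330],(400,300))]))
print(r.read_state()["time_s"])
E
```

```text
side tilt/height [ 0.0006 -0.0041  0.0898]
  fin 58 [-0.0835  0.0026  0.1226] 0.1276
top tilt/height [-0.0021  0.0031  0.0894]
  fin 45 [-0.0862  0.0006  0.1245] 0.131
40.7583
```

View pics/s5.png

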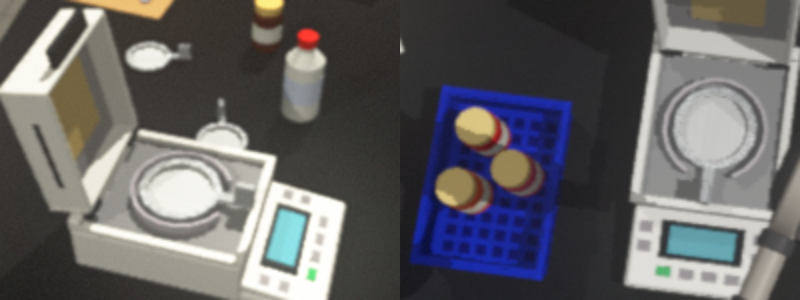

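The pan lies flat in the ring (tilt under 0.5%, dish floor at 0.0895 m), with its grip at the front gap. The hood is open, and the three jars stand upright in the basket.

```bash
python3 -c "
from h import *
print(r.finish_job())"
```

```text
the job is handed in; nothing more can be done
None
```

The job is done and handed in after about 41 s: the red jar stands upright in the basket, the hood stays open by itself, and the pan lies flat on its support with its grip to the front; the other jars and the bottle were not touched.

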